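# Pull the extraction intake shutter open with the hooked rod

### The arm

A 6-joint arm with a two-finger parallel gripper is mounted at the origin on the work surface. World frame = base frame: x ahead of the robot, y to its left, z up, the work surface at z = 0. Lengths are in mm, angles in degrees, forces in N, time in s.
With the tool pointing down it reaches from about 350 to 850 mm from the base axis. Payload 8.1 kg.
Tool frame: the origin (TCP) lies midway between the tips of the shut fingers; the grasp point (between the pads) lies 19 mm behind it (r.pinch_z is the distance from the TCP to the grasp point, in mm); z points along the fingers, y is the line along which they close (so a half turn about z gives the same grasp; the last joint's range is limited). The gripper opens to 85 mm and grips with 20 to 120 N. Pads are 22 mm wide; open, the fingers measure 114 mm over their backs; the gripper's body (76 mm by 85 mm) begins 54 mm behind the grasp point. The pads swing forward as they close: fully open they stand 13 mm farther back than shut.
Start: joints at [-76.971, 7.471, 85.268, -0, 87.261, -4.893], TCP at [184.655, -570.884, 231.292] pointing down, gripper open.
Joint ranges: [-169.43, 169.43], [-51.17, 129.36], [1.28, 143.12], [-76.62, 256.62], [0, 156.53], [-152.29, 152.29]. Speed limits (degrees/s): [136.94, 136.94, 159.86, 180, 180, 180].

### API

Orientations are given as [roll, pitch, yaw] about the fixed x, y, z axes, in that order (R = Rz(yaw) Ry(pitch) Rx(roll)).
In Python, from bench import sensors, optics, job, r gives the robot as it stands.
- The arm moves only by the tool play_rows, never from a script. Its argument "motion" is a list that holds one entry, the list of rows, each a list of 6 numbers: the shift along the tool's x, y, z in cm, then the turn, a rotation vector about the tool's x, y, z in degrees. In form: [[[x, y, z, ax, ay, az], ...]]. A call has 1 to 5 rows; each row is the pose to reach, as a shift and turn from the pose commanded when the call began, along the tool's axes at that moment; what a row does not reach only later rows make up. A row lasts 1/10 s, in which the tool goes at most 50 mm and 8.59 degrees, less where a joint would pass 70% of its speed; a pose out of reach is approached as far as the arm can. A call with a gripper value outside its range is refused whole. "jaw" is the opening, from 0 (shut) to 1 (fully open), set as the call begins (left out, the last holds). The fingers move at their own pace and stop on an object; "squeeze" is the grip in N (left out, the last holds). Time passes only in rows, so rows that repeat a pose let the fingers close. It gives the time, the measured TCP pose, the force, the opening and the grip force at its end, in the units of the state.
- sensors.sense(): the state, without advancing time (a new reading comes with each control period).
- optics.snapshot(name): name is "side" or "top" or "wrist"; returns a dict with "pixels" (420x560x3 uint8, red, green, blue), "mtx" (3x3 intrinsics, pixels), "k1" (the pictures are not rectified: a ray, as slopes to the right and down, at radius r is drawn at 1 + k1 r^2 times it, then the intrinsics apply), "R" (3x3) and "t" (3): a world point X has camera coordinates R X + t; the wrist camera has in their place "T_tool_cam" (4x4, takes a point from camera to tool coordinates, whose origin is the TCP and whose axes are the flange's). Camera axes: x right, y down, z forward; pixel columns grow to the right and rows downward; lengths in mm; the calibration is good to about 2 mm. A picture is of the moment at which its call begins: read the wrist's pose just before it. There is no depth.
- job.hand_in(): hands the job in; it is judged then, once.
The state is a dict: "time": time; "joint_pos": joint angles; "qd": joint speeds; "joint_efforts": joint torques, N m; "tool_pos": TCP position; "tcp_rot": TCP orientation; "ft_force": force on the tool from outside, world axes, zero at the start; "wrist_torque": the same for the moment, N m; "finger_gap": finger opening in mm; "grip_force": force on a finger pad.
Only numpy, scipy, OpenCV 4.12 (cv2) and the standard library are available. Lean on these libraries where they do the work, as an engineer would, in place of code of your own. Each camera call takes 0.05 s, during which the arm holds its last target. There are 200 camera calls.

### The job

Take the orange-handled hooked rod out of its blue stand, reach in under the steel duct with it, hook the red post and pull the intake's sliding shutter fully open, towards the robot; only the rod may touch the intake, its shutter and duct, never the hand. Then hang the rod back in the fork of its stand, as it hung at first, and let go of it. Leave the bottle, the mug and the blue bin alone.

Things in the scene. Friction and masses are not known exactly. Their poses are not given: they have to be found in the camera images.
- intake: Fixed white extraction intake box on the bench: x -100 to 90 mm, y -180 to 180, top at z 50. Origin on the bench under the middle of the overhead duct; x points away from the robot, y along the duct, z up. Two guide rails for the shutter lie along x on the box top at y -66 and 66, 8 mm wide, reaching z 60.
- duct (a point): Middle of the axis of the steel pipe that runs level over the intake along its y, at intake x 0, y 0, z 230 mm; axes as the intake's. Radius 40 (underside at z 190), ends at y -175 and 175. Two upright pipes of radius 40 carry it at intake y -135 and 135, down to the box. Bands on it add 3 mm, seen only.
- shutter (a joint): Travel in m of the aluminium shutter (plate 100 x 120 x 5 mm, top at intake z 56 mm, between the rails) along the intake's -x: 0 shut, 0.060 fully open at a hard stop. It starts shut or up to 12 mm open, slides stiffly (about 2 N friction, slight damping) and stays where it is left.
- pull_post (a point): Mid-height of the red upright post on the shutter, moving with it; axes as the intake's. Diameter 14 mm, from 20 below this point (the plate) to 20 above; its top 6 mm is a head 20 in diameter. Shut, the point is at intake x -10, y 0, z 76, right under the level pipe, so only a slanted rod gets behind it (its far, +x side).
- rod: Loose hooked rod, about 160 g. Origin on its axis at the underside of its collar; z up along the handle. Collar: disc of radius 17 mm, z 0 to 8. Orange square handle 24 x 24 (sides along x and y), z 8 to 88. Steel shaft of radius 5 from z 0 down to -140, where a straight foot of radius 5 turns off square along +y for 40 mm. It hangs upright in the fork by its collar, foot low.
- hook_tip (a point): Centre of the round end (radius 5 mm) of the rod's foot, at rod x 0, y 40, z -140 mm; axes as the rod's.
- stand: Fixed tool stand, on the robot's left or right. Origin on the bench under the hanging rod; its fork opens to its -x (roughly towards the robot). Base plate x -45 to 105 mm, y -50 to 50, 10 high. Blue column x 54 to 70, y -31 to -11, up to the fork plate.
- fork_seat (a point): Middle of the fork's slot at the level of its top face (stand x 0, y 0, z 175 mm), where the rod's origin lies when hung; axes as the stand's. Plate 8 mm thick; slot 18 wide, open at x -29, closed at x 11; prongs 22 wide each. The foot does not pass up the slot: raise the rod about 15 mm and take it out to -x, and bring it back the same way.
- bottle: Loose white bottle with red cap, 60 mm in diameter, 160 mm tall; origin at its foot. Leave alone.
- mug: Loose white mug, 80 mm in diameter, 90 mm tall, handle at +y; origin at its foot. Leave alone.
- parts_bin: Fixed blue open bin 130 x 100 x 60 mm, on the side of the robot where the stand is not; origin under its centre. Leave alone.
There are look-alikes about, which are no part of the job. There is more than one size of the rod; the job needs the larger. What is shaped like the stand but purple is not meant.

How it is judged (in metres and radians):
On the way, in this order (a step that is already met when the one before it is completed fails the run):
1. the rod is out of the stand (distance between rod and fork_seat above 0.08 m), for 0.1 s.
2. the shutter is fully open while the rod is still away from its stand (value of joint shutter above 0.054 m and distance between rod and fork_seat above 0.08 m), for 0.2 s.
At the end, for the whole second after the job is handed in: The shutter is fully open (more than 54 of its 60 mm) and at rest; the rod hangs upright and still in the fork of its stand by its collar, released (origin within 20 mm sideways and 4 mm in height of the seat, tilt under 0.1 rad); bottle and mug are within 20 mm of where they stood (value of joint shutter above 0.054 m and horizontal distance between rod and fork_seat below 0.02 m and z of rod in the frame of fork_seat between -0.004 and 0.004 m and angle between rod's own z axis and vertical below 0.1 rad and linear speed of rod below 0.02 m/s and velocity of joint shutter below 0.01 m/s and distance of each of bottle, mug from where it was at the start of the episode below 0.02 m); the robot touches nothing.
It fails at once if the hand or arm touches the intake, its duct, shutter or post (contact force between any of the fingers, the arm and intake above 0.5 N).
It fails at once if the bottle or the mug is shifted by 20 mm or tipped (distance of any of bottle, mug from where it was at the start of the episode above 0.02 m or angle between any of bottle, mug's own z axis and vertical above 0.3 rad).
It fails at once if the blue bin is struck (contact force between any of the fingers, the arm, rod and parts_bin above 3 N).
It also fails if it takes over 72 s, if anything falls off the work surface, if the arm or the gripper's body presses on something with over 40 N, if the wrist force passes 120 N, or if a joint passes its speed limit or range.

## Working session

There is one attempt and no reset: what is moved stays moved. The work goes in short steps, Python scripts to look and compute and a tool call to move; the robot and the scene stay as the last step left them, time stands still between calls to the robot, and variables do not carry over. Pictures are saved under pics/ and viewed, at most 12 in all, crops included, and the job is handed in when it is done.

Besides the shell and the picture viewer there is one more tool, called after "Emit:" by a JSON object that holds its "api" and its "payload". play_rows: Moves the arm, as the interface text tells. Its arguments: {"type":"object","properties":{"motion":{"type":"array","items":{"type":"array","items":{"type":"array","items":{"type":"number"}}}},"jaw":{"type":"number"},"squeeze":{"type":"number"}},"required":["motion"]}

```bash
ls; mkdir -p pics; python3 - <<'E'
from bench import sensors, optics, job, r
import cv2,numpy as np,pickle
s=sensors.sense();print(s)
D={}
for n in("side","top","wrist"):
    d=optics.snapshot(n);D[n]=d;cv2.imwrite(f"pics/{n}0.png",d["pixels"][...,::-1])
    print(n,{k:np.round(v,3).tolist() for k,v in d.items() if k!="pixels"})
D['s']=s
pickle.dump(D,open("d0.pkl","wb"))
E
```

```text
pics
{'time': 0.0, 'joint_pos': array([-7.69721768e+01,  7.51568159e+00,  8.53304528e+01,  1.91152939e-04,
        8.72632455e+01, -4.89332112e+00]), 'qd': array([-0.034299  ,  0.02132301,  0.03568951, -0.00726292,  0.05672838,
        0.036954  ]), 'joint_efforts': array([ 2.26198740e-04, -5.69389236e+01, -5.00556171e+01, -2.00746704e-04,
        1.48290658e-02, -1.51521232e-05]), 'tool_pos': array([ 184.51559348, -570.32512463,  230.22723076]), 'tcp_rot': array([-1.79891035e+02, -9.52040139e-03,  1.79211259e+01]), 'ft_force': array([ 0.4776199 ,  0.40189154, -0.99652307]), 'wrist_torque': array([-0.00884849,  0.00902108, -0.02318394]), 'grip_force': 0.0, 'finger_gap': 85.574995265536}
side {'mtx': [[448.058, 0.0, 276.947], [0.0, 448.058, 201.662], [0.0, 0.0, 1.0]], 'k1': -0.03, 'R': [[-0.322, 0.947, 0.011], [0.652, 0.23, -0.723], [-0.687, -0.226, -0.691]], 't': [150.736, -233.682, 1728.463]}
top {'mtx': [[415.502, 0.0, 284.012], [0.0, 415.502, 206.389], [0.0, 0.0, 1.0]], 'k1': -0.016, 'R': [[0.062, -0.998, 0.005], [-0.968, -0.062, -0.243], [0.243, 0.01, -0.97]], 't': [-11.526, 569.272, 1083.943]}
wrist {'mtx': [[309.09, 0.0, 275.144], [0.0, 309.09, 215.417], [0.0, 0.0, 1.0]], 'k1': -0.065, 'T_tool_cam': [[-0.001, -0.958, -0.288, 73.038], [1.0, -0.001, -0.001, 0.479], [0.001, -0.288, 0.958, -142.613], [0.0, 0.0, 0.0, 1.0]]}
```

View pics/side0.png

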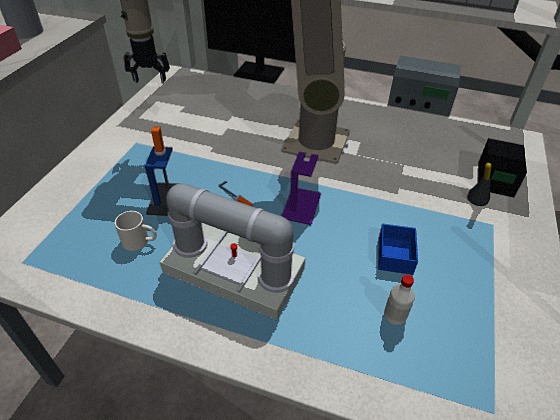

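View pics/top0.png

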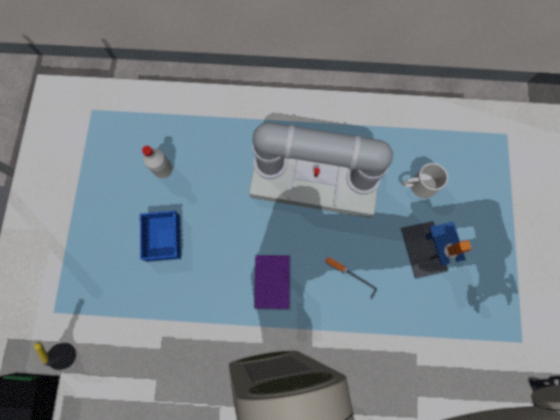

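Side view: the hung rod has its handle at (157,140) in the blue stand at (160,155). Look-alikes are a small hooked rod lying at (240,198) and a purple stand at (305,170). The red post is at (234,250), the bin at (397,248), the bottle at (400,300) and the mug at (130,232). Top view: the hung rod's handle is at (459,247) and the blue fork at (447,240), with the small rod lying at (335,265) and the purple stand at (272,282). I choose the upright rod in the blue stand and check it in a close crop.

```bash
cat > h.py <<'E'
import numpy as np,cv2,pickle
from scipy.spatial.transform import Rotation as Ro
def pose(d,s=None):
    if "R" in d: return np.array(d["R"]).T, -np.array(d["R"]).T@np.array(d["t"])
    Rt=Ro.from_euler("xyz",s["tcp_rot"],degrees=True).as_matrix();T=np.array(d["T_tool_cam"])
    return Rt@T[:3,:3], Rt@T[:3,3]+s["tool_pos"]
def ray(d,uv,s=None):
    K=np.array(d["mtx"]);p=cv2.undistortPoints(np.array([[uv]],float),K,np.array([d["k1"],0,0,0.]))[0,0]
    R,c=pose(d,s);v=R@np.array([*p,1]);return c,v/np.linalg.norm(v)
def plane(d,uv,z,s=None):
    c,v=ray(d,uv,s);return c+v*(z-c[2])/v[2]
def tri(rays):
    A=sum(np.eye(3)-np.outer(v,v) for c,v in rays);b=sum((np.eye(3)-np.outer(v,v))@c for c,v in rays)
    X=np.linalg.solve(A,b);return X,[np.linalg.norm(np.cross(v,X-c)) for c,v in rays]
def proj(d,X,s=None):
    R,c=pose(d,s);p=R.T@(np.array(X,float)-c);q=p[:2]/p[2];q=q*(1+d["k1"]*(q@q));K=np.array(d["mtx"]);return K[:2,:2]@q+K[:2,2]
def blobs(d,lo,hi,amin=15):
    h=cv2.cvtColor(d["pixels"],cv2.COLOR_RGB2HSV);m=cv2.inRange(h,np.array(lo),np.array(hi))
    n,l,st,ce=cv2.connectedComponentsWithStats(m);o=[]
    for i in range(1,n):
        if st[i,4]>=amin: 
            c=max(cv2.findContours((l==i).astype(np.uint8),0,2)[0],key=cv2.contourArea)
            o.append((st[i,4],np.round(ce[i],1).tolist(),np.round(cv2.boxPoints(cv2.minAreaRect(c)),1).tolist()))
    return o
E
python3 - <<'E'
from h import *
D=pickle.load(open("d0.pkl","rb"))
for n in("side","top"):
    for nm,lo,hi in(("orange",(5,150,80),(20,255,255)),("red",(0,150,80),(4,255,255)),("blue",(110,150,30),(125,255,255)),("purple",(126,100,30),(155,255,255))):
        for b in blobs(D[n],lo,hi):print(n,nm,b)
a=D["side"]["pixels"][100:300,100:320];b=D["top"]["pixels"][110:310,240:480]
im=np.hstack([cv2.resize(a[:150,:130],(390,450),interpolation=2),cv2.resize(b[100:200,150:],None,fx=4.4,fy=4.4,interpolation=2)[:450]])
cv2.imwrite("pics/c1.png",im[...,::-1]);print(im.shape)
E
```

```text
side orange (np.int32(181), [156.3, 138.6], [[150.5, 127.30000305175781], [158.89999389648438, 126.4000015258789], [161.5, 150.89999389648438], [153.10000610351562, 151.8000030517578]])
side orange (np.int32(61), [243.9, 200.6], [[236.89999389648438, 199.5], [239.89999389648438, 195.1999969482422], [251.89999389648438, 203.6999969482422], [248.89999389648438, 208.0]])
side red (np.int32(26), [233.5, 246.0], [[231.0, 244.0], [236.0, 244.0], [236.0, 248.0], [231.0, 248.0]])
side red (np.int32(81), [407.5, 279.0], [[402.0, 275.0], [413.0, 275.0], [413.0, 283.0], [402.0, 283.0]])
side blue (np.int32(44), [155.8, 156.2], [[146.10000610351562, 154.60000610351562], [153.0, 147.0], [163.3000030517578, 156.3000030517578], [156.5, 163.89999389648438]])
side blue (np.int32(28), [166.3, 155.4], [[161.6999969482422, 159.89999389648438], [166.10000610351562, 148.8000030517578], [170.89999389648438, 150.8000030517578], [166.5, 161.8000030517578]])
side blue (np.int32(28), [148.8, 167.0], [[144.89999389648438, 165.0], [153.6999969482422, 163.8000030517578], [154.5, 169.1999969482422], [145.600006103
[... 1747 characters left out ...]
, 255.0], [163.10000610351562, 228.3000030517578], [181.89999389648438, 230.5], [178.6999969482422, 257.20001220703125]])
top purple (np.int32(1776), [271.7, 281.8], [[254.10000610351562, 307.8999938964844], [255.3000030517578, 254.8000030517578], [289.1000061035156, 255.5], [288.0, 308.6000061035156]])Traceback (most recent call last):
  File "<stdin>", line 7, in <module>
    return _nx.concatenate(arrs, 1, dtype=dtype, casting=casting)
           ~~~~~~~~~~~~~~~^^^^^^^^^^^^^^^^^^^^^^^^^^^^^^^^^^^^^^^
ValueError: all the input array dimensions except for the concatenation axis must match exactly, but along dimension 0, the array at index 0 has size 450 and the array at index 1 has size 440
```

```bash
python3 - <<'E'
from h import *
D=pickle.load(open("d0.pkl","rb"));S,T=D["side"],D["top"]
a=cv2.resize(S["pixels"][115:225,130:250],None,fx=3.4,fy=3.4,interpolation=2);b=cv2.resize(T["pixels"][210:293,390:485],(428,374),interpolation=2)
cv2.imwrite("pics/c1.png",np.hstack([a,b])[:, :800,::-1])
print("handle tri",tri([ray(S,(156.3,138.8)),ray(T,(461.5,246.2))]))
print("handle plane z263 top end",plane(T,(467,244.5),263), plane(S,(155,127.5),263))
print("post top tri",tri([ray(S,(233.5,245.5)),ray(T,(316.3,168.5))]), plane(S,(233.5,245),96))
print("small rod",plane(T,(334.8,263.9),10))
print("wrist",pose(D["wrist"],D["s"])[1])
for k in((402,228),(432,222),(447,270),(413,277)):print("base",plane(T,k,10))
E
```

```text
handle tri (array([ 458.26073599, -393.91016988,  228.19871861]), [np.float64(4.173568161367089), np.float64(4.173568161367)])
handle plane z263 top end [ 458.20927133 -396.0535566   263.        ] [ 450.85830791 -391.10635275  263.        ]
post top tri (array([673.5615382 , -56.75118379, 102.64817226]), [np.float64(1.7278633994795698), np.float64(1.7278633994795727)]) [666.50219184 -58.26718528  96.        ]
small rod [ 425.48216295 -129.14935285   10.        ]
wrist [ 254.21764653 -548.57188601  372.85154189]
base [ 541.22938962 -320.3877527    10.        ]
base [ 564.5457241  -408.05683108   10.        ]
base [ 427.8661477  -447.44593047   10.        ]
base [ 402.31625045 -350.60766978   10.        ]
```

View pics/c1.png

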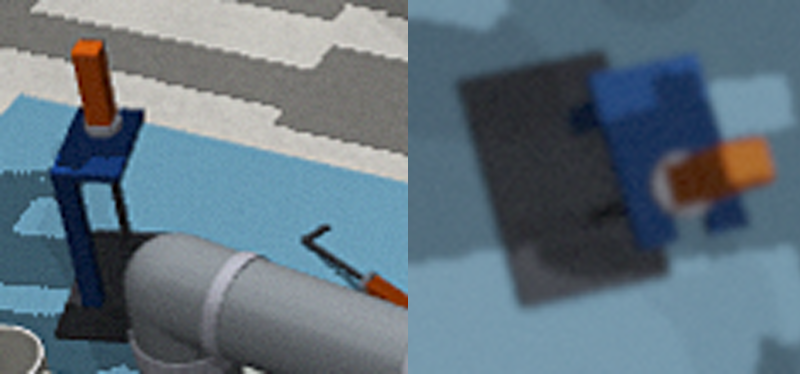

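The crop confirms the choice: a large orange handle upright with its collar on the blue fork, whose slot opens towards the robot. The small rod lies on the bench. Next I hover above the handle for a close look.

Emit:
{"api": "play_rows", "payload": {"motion": [[[0,0,-5,0,0,0],[0,0,-10,0,0,0],[4,-1,-11,0,0,0],[8.5,-2.3,-11,0,0,0],[13,-3.5,-11,0,0,0]]], "jaw": 1}}

```text
time: 0.65
tool_pos: [298.4, -497.1, 342.0]
tcp_rot: [179.9, -0.0, 17.8]
ft_force: [1.7, -0.4, -0.3]
finger_gap: 85.3
grip_force: 0.0
```

Emit:
{"api": "play_rows", "payload": {"motion": [[[4.5,-1.25,0,0,0,1],[9,-2.5,0,0,0,2],[13.5,-3.75,0,0,0,3],[18.3,-5,0,0,0,4],[18.3,-5,0,0,0,4]]]}}

```text
time: 1.15
tool_pos: [460.7, -389.5, 340.5]
tcp_rot: [-179.9, -0.1, 14.2]
ft_force: [-0.2, 0.0, 0.5]
finger_gap: 85.5
grip_force: 0.0
```

```bash
python3 - <<'E'
from bench import sensors, optics
from h import *
s=sensors.sense();w=optics.snapshot("wrist");D=pickle.load(open("d0.pkl","rb"));D["w1"]=w;D["s1"]=s;pickle.dump(D,open("d0.pkl","wb"))
print(s["tool_pos"],s["tcp_rot"],s["joint_pos"])
for b in blobs(w,(3,150,60),(20,255,255),60):print(b)
for b in blobs(w,(105,120,30),(125,255,255),150):print(b)
for X in((455,-393,263),(455,-393,175),(467,-354,35)):print(proj(w,X,s))
cv2.imwrite("pics/w1.png",cv2.resize(w["pixels"],(784,588),interpolation=2)[...,::-1])
E
```

```text
[ 460.71090426 -389.4570364   340.53366664] [-1.79889055e+02 -8.34717371e-02  1.42478906e+01] [-45.15564882   6.99212726  74.50753471   0.12976293  98.55332867
  30.61562004]
(np.int32(363), [100.6, 156.5], [[82.5999984741211, 148.89999389648438], [88.30000305175781, 141.1999969482422], [118.69999694824219, 164.0], [113.0, 171.6999969482422]])
(np.int32(836), [273.7, 232.4], [[257.8999938964844, 245.8000030517578], [259.20001220703125, 217.1999969482422], [289.3999938964844, 218.60000610351562], [288.1000061035156, 247.1999969482422]])
(np.int32(4645), [274.0, 173.4], [[240.89999389648438, 133.0], [303.8999938964844, 130.0], [308.70001220703125, 229.6999969482422], [245.60000610351562, 232.6999969482422]])
[277.84171555 232.40052087]
[277.39809241 203.39980966]
[252.9504089  165.08293697]
```

View pics/w1.png

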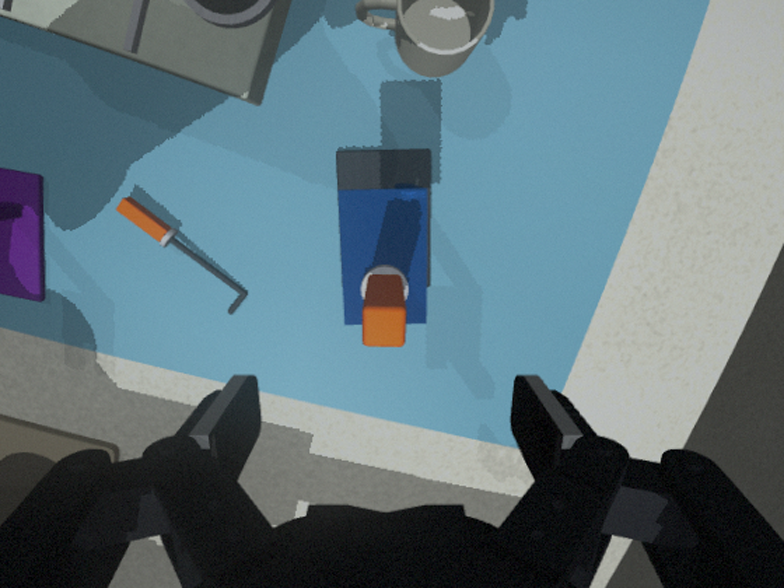

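The picture shows the hand-aligned handle's top face centred at (384,327), which is (274,233.5) in the raw image. The collar is at (384,287), and the fork opens downward, towards the robot. The small rod is at (180,250), the mug at (440,30) and the intake corner at (258,100).

```bash
python3 - <<'E'
from h import *
D=pickle.load(open("d0.pkl","rb"));w,s=D["w1"],D["s1"];T=D["top"];S=D["side"]
print("top",plane(w,(274.3,233.5),263,s),"collar",plane(w,(274.3,205),183,s))
print(plane(w,(337/1.4,152/1.4),10,s)-plane(w,(431/1.4,149/1.4),10,s))
print(plane(w,(338/1.4,190/1.4),175,s),plane(w,(345/1.4,325/1.4),175,s),plane(w,(428/1.4,190/1.4),175,s),plane(w,(427/1.4,322/1.4),175,s))
for z in(0,50):
  a=[plane(T,p,z) for p in((251,195),(377,214))];d=a[1]-a[0];print("box front top-view",z,a,np.linalg.norm(d),np.degrees(np.arctan2(d[0],-d[1])))
print("intake corner wrist",plane(w,(258/1.4,97/1.4),50,s),plane(w,(0,20/1.4),50,s))
print("side box corners",[plane(S,p,50) for p in((162,262),(281,305),(305,262))])
E
```

```text
top [ 453.48345505 -390.61971122  263.        ] collar [ 454.61474262 -389.85708572  183.        ]
[-26.89149578  94.22827624   0.        ]
[ 512.20035989 -342.36406011  175.        ] [ 416.50552089 -368.9680543   175.        ] [ 527.49856212 -402.88288558  175.        ] [ 434.08802771 -428.42381082  175.        ]
box front top-view 0 [array([615.0787444 , 125.03875269,   0.        ]), array([ 580.79212282, -249.74227627,    0.        ])] 376.34610678288135 -5.227120412530342
box front top-view 50 [array([601.35268357, 120.31695843,  50.        ]), array([ 568.50683895, -238.71519107,   50.        ])] 360.5314603289551 -5.227120412530351
intake corner wrist [ 569.62347304 -238.73241912   50.        ] [587.05395729  22.36718228  50.        ]
side box corners [array([ 753.05236748, -237.79293049,   50.        ]), array([775.78589418, 115.14738705,  50.        ]), array([622.38765004, 133.88659309,  50.        ])]
```

Emit:
{"api": "play_rows", "payload": {"motion": [[[-0.64,-0.1,3,0,0,-1.3],[-0.64,-0.1,6,0,0,-1.3],[-0.64,-0.1,9,0,0,-1.3],[-0.64,-0.1,12.6,0,0,-1.3],[-0.64,-0.1,12.6,0,0,-1.3]]]}}

```text
time: 1.7
tool_pos: [446.4, -392.5, 208.9]
tcp_rot: [-179.5, 0.3, 15.2]
ft_force: [-1.2, 0.6, -0.2]
finger_gap: 85.0
grip_force: 0.0
```

Emit:
{"api": "play_rows", "payload": {"motion": [[[0,0,0,0,0,0],[0,0,0,0,0,0],[0,0,0,0,0,0],[0,0,0,0,0,0],[0,0,0,0,0,0]]], "jaw": 0, "squeeze": 70}}

```text
time: 2.2
tool_pos: [450.5, -394.8, 217.2]
tcp_rot: [179.9, -0.1, 15.2]
ft_force: [-1.5, 2.3, 7.9]
finger_gap: 23.4
grip_force: 69.0
```

Emit:
{"api": "play_rows", "payload": {"motion": [[[0,0,0,0,0,0],[0,0,0,0,0,0],[0,0,0,0,0,0],[0,0,0,0,0,0],[0,0,0,0,0,0]]]}}

```text
time: 2.7
tool_pos: [450.5, -394.8, 217.2]
tcp_rot: [179.9, -0.1, 15.2]
ft_force: [-0.1, 1.6, 6.7]
finger_gap: 23.1
grip_force: 69.1
```

```bash
python3 - <<'E'
from bench import sensors
s=sensors.sense();print({k:s[k] for k in("time","tool_pos","tcp_rot","ft_force","wrist_torque","finger_gap","grip_force")})
E
```

```text
{'time': 2.7, 'tool_pos': array([ 450.45689564, -394.80812352,  217.17892508]), 'tcp_rot': array([ 1.79860612e+02, -7.11381414e-02,  1.52323432e+01]), 'ft_force': array([-0.12118844,  1.55436145,  6.70736214]), 'wrist_torque': array([0.15405872, 0.17440173, 0.07060447]), 'finger_gap': 23.135562416058605, 'grip_force': 69.11360621452332}
```

Emit:
{"api": "play_rows", "payload": {"motion": [[[0,0,-0.5,0,0,0],[0,0,-1,0,0,0],[0,0,-1.5,0,0,0],[0,0,-2,0,0,0],[0,0,-2,0,0,0]]]}}

```text
time: 3.2
tool_pos: [450.2, -394.6, 236.4]
tcp_rot: [179.9, -0.0, 15.2]
ft_force: [0.6, 0.4, -1.5]
finger_gap: 23.1
grip_force: 68.2
```

```bash
python3 - <<'E'
from bench import sensors,optics
from h import *
s=sensors.sense();print({k:s[k] for k in("time","tool_pos","tcp_rot","ft_force","wrist_torque","finger_gap","grip_force")})
w=optics.snapshot("wrist");sd=optics.snapshot("side")
cv2.imwrite("pics/c2.png",np.hstack([cv2.resize(w["pixels"],None,fx=.8,fy=.8)[:330],cv2.resize(sd["pixels"][115:225,130:247],(351,330),interpolation=2)])[...,::-1])
E
```

```text
{'time': 3.2, 'tool_pos': array([ 450.20108787, -394.60097721,  236.39500925]), 'tcp_rot': array([ 1.79925661e+02, -4.07295131e-02,  1.52244453e+01]), 'ft_force': array([ 0.63696507,  0.35404908, -1.52183106]), 'wrist_torque': array([0.04211303, 0.01384609, 0.01745655]), 'finger_gap': 23.134009518460086, 'grip_force': 68.20953369140625}
```

View pics/c2.png

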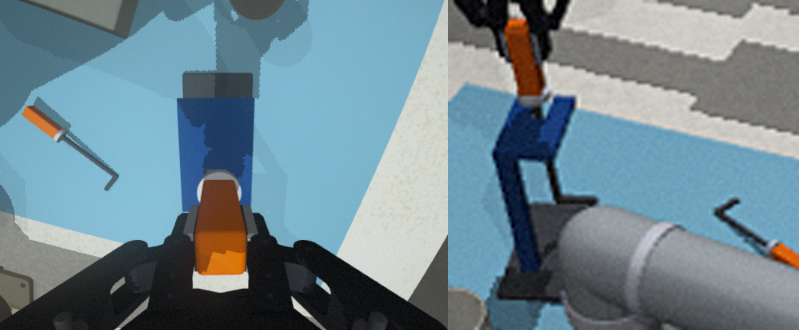

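The side crop shows the rod lifted with its collar clear of the fork and its foot pointing +y, at (575,200). I back it out to -x and go to a staging pose tilted 45°.

Emit:
{"api": "play_rows", "payload": {"motion": [[[-2,0,0,0,0,0],[-4.5,0,0,0,0,0],[-7,0,0,0,0,0],[-10,0,0,0,0,0],[-12,0,0,0,0,0]]]}}

```text
time: 3.8
tool_pos: [332.4, -425.9, 234.9]
tcp_rot: [-180.0, 0.0, 15.2]
ft_force: [-0.3, -1.1, -2.3]
finger_gap: 23.0
grip_force: 68.4
```

Emit:
{"api": "play_rows", "payload": {"motion": [[[0,0,-3,0,0,0],[0,-3,-6,0,0,0],[2,-6,-6,0,0,4],[4,-10,-6,0,0,8],[6,-14,-6,0,0,12]]]}}

```text
time: 4.3
tool_pos: [355.1, -273.7, 295.2]
tcp_rot: [-180.0, -0.0, 3.0]
ft_force: [2.0, -0.2, -1.7]
finger_gap: 23.3
grip_force: 69.4
```

Emit:
{"api": "play_rows", "payload": {"motion": [[[2,-3,0,0,0,2],[4,-6,0,0,0,4],[6.5,-9.5,0,0,0,6.5],[8.75,-12.4,0,0,0,8.4],[8.75,-12.4,0,0,0,8.4]]]}}

```text
time: 4.8
tool_pos: [437.2, -142.6, 295.0]
tcp_rot: [-179.9, -0.0, -5.0]
ft_force: [-0.8, -0.5, -2.4]
finger_gap: 22.7
grip_force: 69.6
```

Emit:
{"api": "play_rows", "payload": {"motion": [[[0,0,0,0,6,0],[0,0,0,0,12,0],[0,0,0,0,18,0],[0,0,0,0,24,0],[0,0,0,0,30,0]]]}}

```text
time: 5.3
tool_pos: [435.5, -146.6, 295.4]
tcp_rot: [179.9, -30.2, -5.1]
ft_force: [0.1, 1.0, -1.9]
finger_gap: 23.2
grip_force: 69.5
```

Emit:
{"api": "play_rows", "payload": {"motion": [[[0,0,0,0,5,0],[0,0,0,0,10,0],[0,0,0,0,15,0],[0,0,0,0,15,0],[0,0,0,0,15,0]]]}}

```text
time: 5.8
tool_pos: [472.6, -173.4, 294.9]
tcp_rot: [-178.6, -43.2, -5.3]
ft_force: [-0.2, 1.1, -1.2]
finger_gap: 23.3
grip_force: 69.7
```

```bash
python3 - <<'E'
from bench import sensors,optics
from h import *
s=sensors.sense();print({k:s[k] for k in("time","tool_pos","tcp_rot","ft_force","joint_pos","finger_gap","grip_force")})
D=pickle.load(open("d0.pkl","rb"));w=optics.snapshot("wrist");sd=optics.snapshot("side");tp=optics.snapshot("top")
D.update(w2=w,s2=s,sd2=sd,tp2=tp);pickle.dump(D,open("d0.pkl","wb"))
cv2.imwrite("pics/w2.png",cv2.resize(w["pixels"],(784,588),interpolation=2)[...,::-1])
R=Ro.from_euler("xyz",s["tcp_rot"],degrees=True).as_matrix();print(R)
for b in blobs(w,(0,150,60),(4,255,255),30):print(b)
E
```

```text
{'time': 5.8, 'tool_pos': array([ 472.58660804, -173.40313337,  294.92365279]), 'tcp_rot': array([-178.64804438,  -43.16558938,   -5.26941439]), 'ft_force': array([-0.2037709 ,  1.05059289, -1.22401435]), 'joint_pos': array([-46.2175457 , -51.11828918, 133.62059284,  30.59071032,
        66.31730538,  43.93936577]), 'finger_gap': 23.26315565740528, 'grip_force': 69.65470790863037}
[[ 0.72629716 -0.07574089  0.68319525]
 [-0.06698552 -0.99697902 -0.03931626]
 [ 0.68410918 -0.0172089  -0.72917658]]
(np.int32(107), [182.9, 180.2], [[177.0, 175.0], [189.0, 175.0], [189.0, 185.0], [177.0, 185.0]])
```

View pics/w2.png

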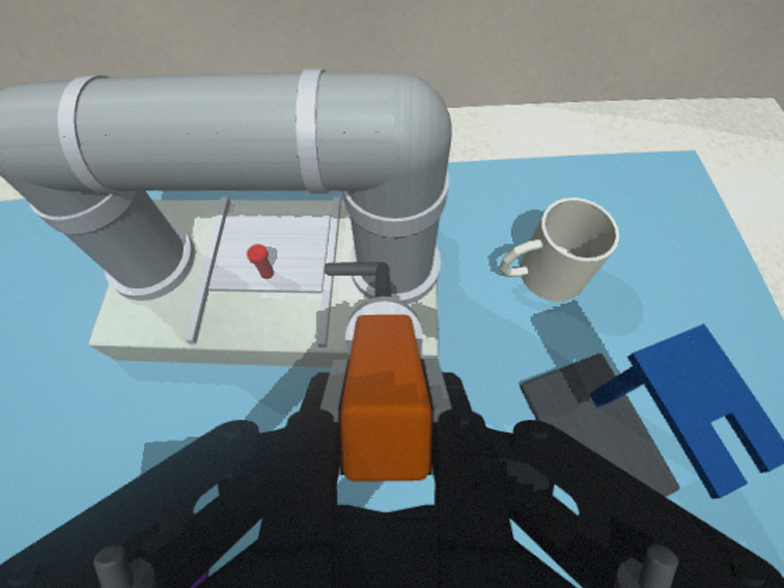

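The wrist view shows the red post head at (257,252), raw (183,180). The foot runs from its bend at (383,268) to its tip at (327,268), with the orange handle held squarely. Joint 2 is at its limit, so 45° is too steep here. I measure the foot and post and check a smaller tilt with a fitted kinematic model.

```bash
cat > kin.py <<'E'
from h import *
from scipy.optimize import least_squares
def fk(q,p):
    a1,d1,L2,a3,L4,L6,y0=p;r=lambda ax,a:Ro.from_euler(ax,a,degrees=True).as_matrix()
    A=r("z",q[0]);x=np.array([a1,0,d1]);B=r("y",q[1]);C=B@r("y",q[2])
    x=x+B@[0,0,L2]+C@[a3,0,L4]
    E=C@r("z",q[3])@r("y",q[4]);x=x+E@[0,0,L6];return A@x,A@E@r("z",q[5]+y0)
E
python3 - <<'E'
from kin import *
D=pickle.load(open("d0.pkl","rb"));ss=[D["s"],D["s1"],D["s2"]]
tr=lambda s:Ro.from_euler("xyz",s["tcp_rot"],degrees=True).as_matrix()
def f(p):
    o=[]
    for s in ss:
        x,R=fk(s["joint_pos"],p);o+=list(x-s["tool_pos"])+list(100*(R-tr(s)).ravel())
    return np.r_[o,1e-3*(p-p0)]
p0=np.array([50,400,450,0,450,400,0.])
for y0 in(0,90,180,-90):
    p0[6]=y0;R=least_squares(f,p0);print(np.round(R.x,1),R.cost, np.round(f(R.x)[[0,1,2,12,13,14,24,25,26]],1))
w,s=D["w2"],D["s2"];Rt=tr(s)
print("post head z96",plane(w,(183,180),96,s))
for z in(46,50):print("front edge",plane(w,(93/1.4,345/1.4),z,s),plane(w,(436/1.4,355/1.4),z,s))
print("plate z56 front corners",[plane(w,(u/1.4,v/1.4),56,s) for u,v in((210,289),(323,293),(220,216),(329,217))])
for uv in((383/1.4,267/1.4),(329/1.4,268/1.4)):
    c,v=ray(w,uv,s);c=Rt.T@(c-s["tool_pos"]);v=Rt.T@v;print("foot in tool",c+v*(182-c[2])/v[2])
E
```

```text
[  7.4 370.9 432.9  69.3 538.4 474.1  90. ] 2621.685021689334 [-49.9 -11.6  -0.3 -35.2 -36.9  -3.1  -1.1   0.8   3.4]
[  7.4 370.9 432.9  69.3 538.4 474.1  90. ] 2621.6809716834423 [-49.9 -11.6  -0.3 -35.2 -36.9  -3.1  -1.1   0.8   3.4]
[  7.4 370.9 432.9  69.3 538.4 474.1  90. ] 2621.685021683293 [-49.9 -11.6  -0.3 -35.2 -36.9  -3.1  -1.1   0.8   3.4]
[  7.4 370.9 432.9  69.3 538.4 474.1 -90. ] 122621.68097168326 [-49.9 -11.6  -0.3 -35.2 -36.9  -3.1  -1.1   0.8   3.4]
post head z96 [668.6337115  -58.50939672  96.        ]
front edge [604.47148292 124.35458712  46.        ] [ 566.03073872 -226.35028568   46.        ]
front edge [602.72310168 121.4011629   50.        ] [ 564.66387243 -225.82305006   50.        ]
plate z56 front corners [array([654.08942278,   1.084769  ,  56.        ]), array([ 638.92040392, -118.02769611,   56.        ]), array([ 7.49540015e+02, -8.22425177e-02,  5.60000000e+01]), array([ 735.58613859, -125.8939195 ,   56.        ])]
foot in tool [  3.18313492  -1.29392372 182.        ]
foot in tool [  2.49188635 -42.69913143 182.        ]
```

Emit:
{"api": "play_rows", "payload": {"motion": [[[0,-1,0,0,-4,0],[0,-2.5,1,0,-8,0],[-0.5,-4.5,2,0,-11.5,0],[-1.3,-6.6,3.7,0,-11.5,0],[-1.3,-6.6,3.7,0,-11.5,0]]]}}

```text
time: 6.45
tool_pos: [494.4, -104.4, 259.1]
tcp_rot: [-178.8, -31.6, -4.6]
ft_force: [-0.5, 1.0, -2.6]
finger_gap: 23.4
grip_force: 69.9
```

```bash
cat > st.py <<'E'
from bench import sensors,optics
from h import *
P=np.array([668.6,-58.5,76]);yw=np.radians(-5.5);ex=np.array([np.cos(yw),np.sin(yw),0]);ey=np.array([-ex[1],ex[0],0])
def st():
    s=sensors.sense();R=Ro.from_euler("xyz",s["tcp_rot"],degrees=True).as_matrix()
    F=s["tool_pos"]+R@[3,-1.3,182];T=s["tool_pos"]+R@[3,-41.3,182]
    i=lambda X:np.round([(X-P)@ex,(X-P)@ey,X[2]],1)
    print("t",s["time"],"tcp",np.round(s["tool_pos"],1),np.round(s["tcp_rot"],1),"q",np.round(s["joint_pos"],1),"ft",np.round(s["ft_force"],1))
    print("bend rel post",i(F),"tip",i(T));print("tool axes of ex,ey,z:",*[np.round(R.T@v,3) for v in(ex,ey,[0,0,1])]);return s,R
E
python3 -c "from st import *;st()"
```

```text
t 6.45 tcp [ 494.4 -104.4  259.1] [-178.8  -31.6   -4.6] q [-27.  -41.  127.4  14.   65.   64.6] ft [-0.5  1.  -2.6]
bend rel post [-71.2 -55.7 105.8] tip [-72.2 -15.7 106.5]
tool axes of ex,ey,z: [0.851 0.027 0.524] [ 0.013 -0.999  0.029] [ 0.524 -0.018 -0.851]
```

Emit:
{"api": "play_rows", "payload": {"motion": [[[-0.4,0.4,0.6,0,0,0],[-0.8,0.7,1.3,0,0,0],[-1.2,0.95,2,0,0,0],[-1.6,0.95,2.6,0,0,0],[-1.6,0.95,2.6,0,0,0]]]}}

```text
time: 6.95
tool_pos: [493.0, -117.2, 228.6]
tcp_rot: [-178.8, -31.7, -5.0]
ft_force: [-0.4, -0.1, -2.8]
finger_gap: 23.2
grip_force: 69.9
```

Emit:
{"api": "play_rows", "payload": {"motion": [[[1,0.03,0.62,0,0,0],[2,0.06,1.23,0,0,0],[3,0.1,1.85,0,0,0],[3.4,0.1,2.1,0,0,0],[3.4,0.1,2.1,0,0,0]]]}}

```text
time: 7.45
tool_pos: [533.8, -120.8, 230.6]
tcp_rot: [-178.9, -31.8, -4.8]
ft_force: [0.5, 0.7, -1.4]
finger_gap: 23.4
grip_force: 69.8
```

```bash
python3 - <<'E'
from st import *
s,R=st();w=optics.snapshot("wrist");sd=optics.snapshot("side")
print("post head",plane(w,(np.array(blobs(w,(0,150,60),(4,255,255),30)[0][1])),88,s))
print([b[1:] for b in blobs(w,(0,150,60),(4,255,255),30)], "pred head",proj(w,P+[0,0,20],s))
cv2.imwrite("pics/c3.png",np.hstack([cv2.resize(w["pixels"][60:280,100:380],(560,440),interpolation=2),cv2.resize(sd["pixels"][205:305,205:260],(242,440),interpolation=2)])[...,::-1])
E
```

```text
t 7.45 tcp [ 533.8 -120.8  230.6] [-178.9  -31.8   -4.8] q [-26.3 -31.6 124.8  14.4  58.   63.7] ft [ 0.5  0.7 -1.4]
bend rel post [-29.8 -68.8  77.6] tip [-30.6 -28.8  78.3]
tool axes of ex,ey,z: [0.85  0.022 0.527] [ 0.01  -1.     0.026] [ 0.527 -0.017 -0.849]
post head [672.7918483  -56.06264587  88.        ]
[([207.7, 157.3], [[200.0, 150.0], [216.0, 150.0], [216.0, 165.0], [200.0, 165.0]])] pred head [208.33119129 157.39172999]
```

View pics/c3.png

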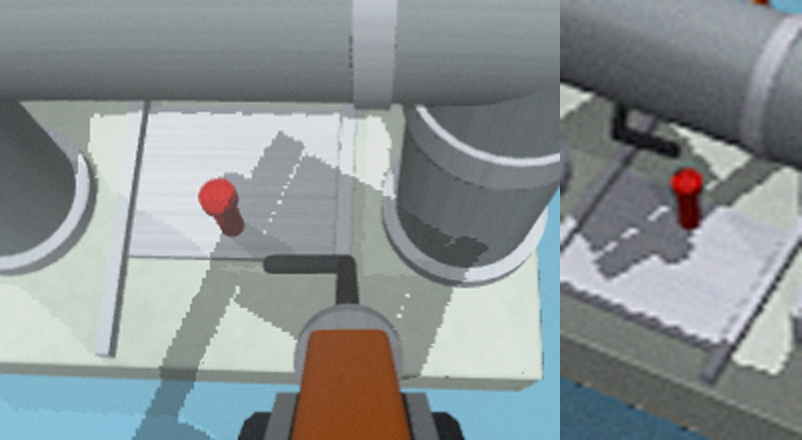

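The crop shows the foot, from bend (345,262) to tip (270,264), still short of the red post at (218,195) and clear to its right. The predicted head pixel agrees within 1 px. I go in past the post, then sideways behind it.

Emit:
{"api": "play_rows", "payload": {"motion": [[[0.8,-0.5,0.6,0,0,0],[1.7,-0.7,1.2,0,0,0],[2.6,-0.7,1.8,0,0,0],[3.5,-0.7,2.4,0,0,0],[4.3,-0.7,3,0,0,0]]]}}

```text
time: 8.05
tool_pos: [586.5, -117.6, 228.1]
tcp_rot: [-178.9, -31.9, -4.8]
ft_force: [-0.2, -0.0, -1.6]
finger_gap: 23.5
grip_force: 69.8
```

Emit:
{"api": "play_rows", "payload": {"motion": [[[0,0,0,0,0,0],[0,0,0,0,0,0]]]}}

```text
time: 8.25
tool_pos: [585.8, -117.5, 227.6]
tcp_rot: [-178.9, -31.8, -4.8]
ft_force: [0.6, 0.1, -2.4]
finger_gap: 23.1
grip_force: 69.8
```

```bash
python3 -c "from st import *;st()"
```

```text
t 8.25 tcp [ 585.8 -117.5  227.6] [-178.9  -31.8   -4.8] q [-22.6 -21.9 118.3  12.8  54.   67.1] ft [ 0.6  0.1 -2.4]
bend rel post [ 21.6 -60.6  74.6] tip [ 20.8 -20.6  75.3]
tool axes of ex,ey,z: [0.85  0.022 0.527] [ 0.01  -1.     0.026] [ 0.527 -0.017 -0.85 ]
```

Now sideways +41 mm behind the post, then pull back 75 mm gently.

Emit:
{"api": "play_rows", "payload": {"motion": [[[0,-1,0,0,0,0],[0,-2,0,0,0,0],[0,-3,0,0,0,0],[0,-4.1,0.1,0,0,0],[0,-4.1,0.1,0,0,0]]]}}

```text
time: 8.75
tool_pos: [589.9, -74.7, 227.7]
tcp_rot: [-178.8, -31.8, -4.7]
ft_force: [-0.7, 0.2, -1.8]
finger_gap: 23.5
grip_force: 69.9
```

Emit:
{"api": "play_rows", "payload": {"motion": [[[-0.5,0,-0.32,0,0,0],[-1,0,-0.63,0,0,0],[-1.5,0,-0.94,0,0,0],[-2,0,-1.25,0,0,0],[-2,0,-1.25,0,0,0]]]}}

```text
time: 9.25
tool_pos: [565.8, -75.3, 227.9]
tcp_rot: [-178.9, -31.9, -4.9]
ft_force: [0.1, 0.2, -1.4]
finger_gap: 23.1
grip_force: 69.7
```

```bash
python3 - <<'E'
from st import *
s,R=st();w=optics.snapshot("wrist");sd=optics.snapshot("side")
b=blobs(w,(0,150,60),(4,255,255),30);print(b and b[0][1:], "pred",proj(w,P+[0,0,20],s), b and plane(w,b[0][1],92,s)-P)
cv2.imwrite("pics/c4.png",np.hstack([cv2.resize(w["pixels"][60:280,100:380],(560,440),interpolation=2),cv2.resize(sd["pixels"][205:305,205:260],(242,440),interpolation=2)])[...,::-1])
E
```

```text
t 9.25 tcp [565.8 -75.3 227.9] [-178.9  -31.9   -4.9] q [-17.8 -27.5 122.3   9.7  54.6  73.3] ft [ 0.1  0.2 -1.4]
bend rel post [ -2.3 -20.6  74.9] tip [-3.1 19.4 75.6]
tool axes of ex,ey,z: [0.849 0.021 0.527] [ 0.009 -1.     0.025] [ 0.528 -0.016 -0.849]
([254.9, 198.1], [[245.89999389648438, 200.5], [255.60000610351562, 189.10000610351562], [263.3999938964844, 195.8000030517578], [253.6999969482422, 207.1999969482422]]) pred [252.81956286 181.47236682] [-16.4703494   -0.83040942  16.        ]
```

View pics/c4.png

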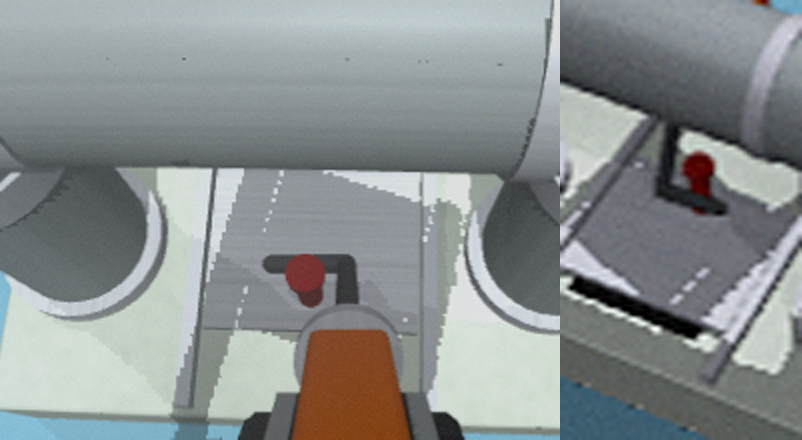

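The crop shows the foot behind the red post at (305,275), with the shutter already moving: the post has shifted about 16 mm and a gap is open at the back. I keep pulling.

Emit:
{"api": "play_rows", "payload": {"motion": [[[-0.7,-0.02,-0.43,0,0,0],[-1.4,-0.04,-0.87,0,0,0],[-2.1,-0.05,-1.3,0,0,0],[-2.6,-0.06,-1.6,0,0,0],[-2.6,-0.06,-1.6,0,0,0]]]}}

```text
time: 9.85
tool_pos: [535.2, -72.0, 227.6]
tcp_rot: [-178.9, -31.8, -4.8]
ft_force: [1.1, 0.2, -1.3]
finger_gap: 23.9
grip_force: 69.8
```

Emit:
{"api": "play_rows", "payload": {"motion": [[[-0.2,0,-0.12,0,0,0],[-0.4,-0.01,-0.25,0,0,0],[-0.4,-0.01,-0.25,0,0,0]]]}}

```text
time: 10.15
tool_pos: [531.2, -71.6, 227.6]
tcp_rot: [-178.9, -31.8, -4.8]
ft_force: [0.6, -0.2, -1.4]
finger_gap: 23.2
grip_force: 69.8
```

```bash
cat > lk.py <<'E'
from st import *
s,R=st();w=optics.snapshot("wrist")
b=blobs(w,(0,150,60),(4,255,255),30);d=plane(w,b[0][1],92,s)-P;print(b[0][:2],"post moved",d@ex,d@ey)
E
python3 lk.py
```

```text
t 10.15 tcp [531.2 -71.6 227.6] [-178.9  -31.8   -4.8] q [-19.  -34.6 127.   10.1  57.2  72.3] ft [ 0.6 -0.2 -1.4]
bend rel post [-37.1 -20.2  74.6] tip [-38.   19.8  75.3]
tool axes of ex,ey,z: [0.85  0.022 0.527] [ 0.01  -1.     0.026] [ 0.527 -0.017 -0.849]
(np.int32(52), [256.1, 199.0]) post moved -52.224329732614216 -3.233618277197311
```

Emit:
{"api": "play_rows", "payload": {"motion": [[[-0.15,0,-0.1,0,0,0],[-0.3,-0.01,-0.19,0,0,0],[-0.3,-0.01,-0.19,0,0,0]]]}}

```text
time: 10.5
tool_pos: [527.6, -71.2, 227.6]
tcp_rot: [-178.9, -31.8, -4.8]
ft_force: [2.1, 0.6, -2.5]
finger_gap: 23.2
grip_force: 69.7
```

Emit:
{"api": "play_rows", "payload": {"motion": [[[-0.15,0,-0.1,0,0,0],[-0.3,-0.01,-0.19,0,0,0],[-0.3,-0.01,-0.19,0,0,0]]]}}

```text
time: 10.8
tool_pos: [524.1, -70.8, 227.6]
tcp_rot: [-178.9, -31.8, -4.8]
ft_force: [4.1, -0.0, -4.0]
finger_gap: 23.3
grip_force: 69.5
```

```bash
python3 lk.py
```

```text
t 10.8 tcp [524.1 -70.8 227.6] [-178.9  -31.8   -4.8] q [-19.3 -36.1 127.9  10.3  57.9  72.1] ft [ 4.1 -0.  -4. ]
bend rel post [-44.1 -20.1  74.7] tip [-45.   19.9  75.3]
tool axes of ex,ey,z: [0.849 0.022 0.527] [ 0.01  -1.     0.026] [ 0.528 -0.017 -0.849]
(np.int32(39), [256.3, 195.2]) post moved -55.1825996037336 -3.1779081550005635
```

Emit:
{"api": "play_rows", "payload": {"motion": [[[-0.15,0,-0.1,0,0,0],[-0.3,-0.01,-0.19,0,0,0],[-0.3,-0.01,-0.19,0,0,0]]]}}

```text
time: 11.15
tool_pos: [520.9, -70.3, 227.9]
tcp_rot: [-178.8, -31.9, -4.9]
ft_force: [6.2, 1.6, -4.0]
finger_gap: 23.1
grip_force: 69.6
```

```bash
python3 lk.py; python3 - <<'E'
from st import *
sd=optics.snapshot("side");D=pickle.load(open("d0.pkl","rb"))
for b in blobs(sd,(0,130,50),(4,255,255),10):print(b[:2],(tuple(b[1])))
E
```

```text
t 11.15 tcp [520.9 -70.3 227.9] [-178.8  -31.9   -4.9] q [-19.4 -36.9 128.4  10.3  58.2  72. ] ft [ 6.2  1.6 -4. ]
bend rel post [-47.3 -19.8  75. ] tip [-48.2  20.2  75.7]
tool axes of ex,ey,z: [0.849 0.022 0.528] [ 0.009 -1.     0.026] [ 0.528 -0.017 -0.849]
(np.int32(66), [255.5, 193.0]) post moved -55.898016109912874 -2.005012720007378
(np.int32(110), [407.0, 280.5]) (407.0, 280.5)
```

The post has stopped at about 56 mm while the force rises: it is at the hard stop. I unhook it.

Emit:
{"api": "play_rows", "payload": {"motion": [[[0.6,0.02,0.37,0,0,0],[0.75,1,0.47,0,0,0],[0.75,2.2,0.47,0,0,0],[0.75,3.4,0.47,0,0,0],[0.75,4.4,0.47,0,0,0]]]}}

```text
time: 11.75
tool_pos: [526.2, -115.7, 226.7]
tcp_rot: [-178.9, -31.8, -4.8]
ft_force: [0.1, -0.1, -1.9]
finger_gap: 23.0
grip_force: 70.5
```

Emit:
{"api": "play_rows", "payload": {"motion": [[[0,0,0,0,0,0],[-1.2,0,-0.75,0,0,0],[-2.4,0,-1.5,0,0,0],[-3.6,0,-2.2,0,0,0],[-3.6,0,-2.2,0,0,0]]]}}

```text
time: 12.25
tool_pos: [483.5, -111.6, 226.4]
tcp_rot: [-178.9, -31.8, -4.9]
ft_force: [1.1, -0.3, -1.9]
finger_gap: 23.2
grip_force: 70.4
```

```bash
python3 - <<'E'
from st import *
s,R=st();w=optics.snapshot("wrist");sd=optics.snapshot("side")
for b in blobs(w,(0,150,60),(4,255,255),30):
    d=plane(w,b[1],92,s)-P;print(b[:2],d@ex,d@ey)
D=pickle.load(open("d0.pkl","rb"));D.update(w3=w,s3=s);pickle.dump(D,open("d0.pkl","wb"))
cv2.imwrite("pics/c5.png",np.hstack([cv2.resize(w["pixels"][60:280,100:380],(560,440),interpolation=2),cv2.resize(sd["pixels"][205:305,205:260],(242,440),interpolation=2)])[...,::-1])
E
```

```text
t 12.25 tcp [ 483.5 -111.6  226.4] [-178.9  -31.8   -4.9] q [-28.9 -42.6 131.7  15.2  62.6  62. ] ft [ 1.1 -0.3 -1.9]
bend rel post [-80.8 -64.6  73.4] tip [-81.7 -24.6  74.1]
tool axes of ex,ey,z: [0.85  0.022 0.527] [ 0.01  -1.     0.026] [ 0.527 -0.017 -0.85 ]
(np.int32(157), [208.5, 158.4]) -52.24925102142569 3.880210899085119
```

View pics/c5.png

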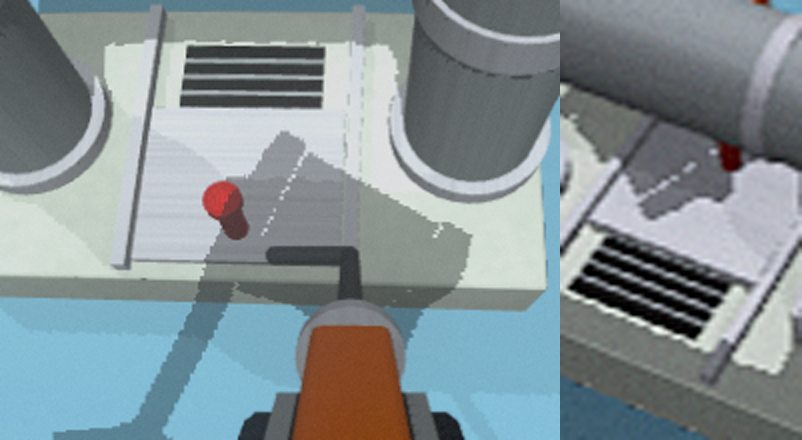

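The crop shows the shutter drawn forward with the vent slots uncovered. The post is at (222,200) and the foot is clear of it. I check the post-to-front-edge distance, which should be 30 mm when fully open.

```bash
python3 - <<'E'
from st import *
D=pickle.load(open("d0.pkl","rb"));w,s=D["w3"],D["s3"];q=lambda u,v,z:plane(w,(100+u/2,60+v/2),z,s)
a,b=q(10,275,50),q(540,290,50);print(a,b);n=np.cross([0,0,1],(b-a)/np.linalg.norm(b-a));
for nm,X in(("base",q(239,236,57)),("head",q(222,200,96)),("blob",plane(w,(208.5,158.4),92,s)),("platefront",q(240,262,56)),("rail end L",q(121,268,60)),("back edge",q(250,108,56))):print(nm,X,(X-a)@n)
g=cv2.cvtColor(w["pixels"],cv2.COLOR_RGB2GRAY)
# box front top edge at several columns
for u in(110,140,170,330,360): print(u,g[180:215,u].tolist())
E
```

```text
[598.9758204   84.09255232  50.        ] [ 564.61742343 -223.19237585   50.        ]
base [608.59923839 -54.33263019  57.        ] 24.945676754535096
head [612.92637099 -53.07322871  96.        ] 29.106066083895094
blob [616.9631959  -49.62978404  92.        ] 32.73525391616286
platefront [593.09777427 -54.3087627   56.        ] 9.537561733725946
rail end L [593.76910688  12.91054684  60.        ] 2.7353024369338534
back edge [693.11639035 -62.91593027  56.        ] 109.89318965767171
110 [219, 219, 218, 216, 218, 218, 219, 219, 219, 218, 219, 221, 219, 219, 219, 220, 215, 201, 152, 133, 133, 131, 134, 132, 128, 133, 130, 132, 137, 163, 167, 165, 164, 164, 162]
140 [215, 218, 216, 215, 216, 217, 214, 215, 216, 216, 215, 216, 214, 217, 215, 215, 214, 208, 182, 138, 131, 133, 129, 131, 131, 130, 129, 131, 130, 145, 163, 164, 168, 163, 164]
170 [207, 201, 200, 199, 197, 196, 200, 201, 199, 167, 133, 200, 204, 203, 205, 200, 201, 198, 191, 140, 127, 128, 130, 129, 127, 128, 129, 125, 128, 126, 146, 162, 164, 165, 167]
330 [144, 142, 142, 144, 144, 143, 142, 145, 145, 149, 145, 145, 145, 146, 147, 148, 184, 184, 144, 150, 215, 214, 207, 188, 133, 133, 132, 134, 133, 131, 130, 130, 128, 130, 143]
360 [216, 215, 216, 216, 217, 216, 219, 216, 220, 220, 219, 216, 220, 220, 219, 220, 220, 218, 219, 220, 216, 216, 217, 208, 180, 131, 133, 131, 130, 129, 128, 128, 124, 126, 127]
```

The post sits about 29 mm behind the front edge (30 expected), so the shutter is fully open. I raise and untilt for the return.

Emit:
{"api": "play_rows", "payload": {"motion": [[[0.9,0,-1.5,0,0,0],[1.9,0,-3,0,-5,0],[2.8,0,-4.5,0,-12,0],[3.7,-0.1,-5.95,0,-19,0],[3.7,-0.1,-5.95,0,-26,0]]]}}

```text
time: 12.85
tool_pos: [486.9, -112.6, 300.8]
tcp_rot: [-179.2, -6.0, -4.3]
ft_force: [0.6, -0.2, -1.4]
finger_gap: 23.5
grip_force: 70.4
```

Emit:
{"api": "play_rows", "payload": {"motion": [[[0,0,0,0,-5.5,0],[0,0,0,0,-5.5,0],[0,0,0,0,-5.5,0]]]}}

```text
time: 13.15
tool_pos: [485.2, -111.8, 295.5]
tcp_rot: [-179.0, -0.4, -4.2]
ft_force: [0.0, -1.4, -2.6]
finger_gap: 23.2
grip_force: 70.4
```

```bash
cat > go.py <<'E'
from st import *
import sys
def go(t,rpy):
    s,R=st();R1=Ro.from_euler("xyz",rpy,degrees=True).as_matrix()
    print("need cm",np.round(R.T@(np.array(t)-s["tool_pos"])/10,2),"rotvec deg",np.round(Ro.from_matrix(R.T@R1).as_rotvec(degrees=True),2));return s,R
if __name__=="__main__": go(eval(sys.argv[1]),eval(sys.argv[2]))
E
python3 go.py "(332,-426.5,290)" "(180,0,15.2)"
```

```text
t 13.15 tcp [ 485.2 -111.8  295.5] [-179.    -0.4   -4.2] q [-19.7  -9.7  95.6   1.1  94.   74.6] ft [ 0.  -1.4 -2.6]
bend rel post [-173.4  -66.1  113.6] tip [-174.4  -26.1  114.3]
tool axes of ex,ey,z: [1.    0.023 0.006] [ 0.023 -1.     0.017] [ 0.006 -0.017 -1.   ]
need cm [-12.98  32.51  -0.09] rotvec deg [ -0.92  -0.52 -19.39]
```

Emit:
{"api": "play_rows", "payload": {"motion": [[[-4,2,0,0,0,0],[-8,4,0,0,0,0],[-11,7,0,0,0,0],[-13,10.5,0,0,0,0],[-13,14,0,0,0,0]]]}}

```text
time: 13.65
tool_pos: [342.3, -243.0, 294.8]
tcp_rot: [-179.3, -0.6, -4.3]
ft_force: [1.7, 0.5, -1.7]
finger_gap: 23.1
grip_force: 70.5
```

Emit:
{"api": "play_rows", "payload": {"motion": [[[0,4,0,0,0,0],[0,8,0,-0.3,-0.2,-5],[0,12,0,-0.5,-0.3,-10],[0,16,0,-0.9,-0.5,-15],[0,18.5,0,-0.9,-0.5,-19.4]]]}}

```text
time: 14.15
tool_pos: [329.6, -428.8, 291.2]
tcp_rot: [179.7, -0.1, 15.3]
ft_force: [0.4, 0.3, -2.4]
finger_gap: 22.8
grip_force: 70.4
```

Emit:
{"api": "play_rows", "payload": {"motion": [[[0,0,0,0,0,0],[0,0,0,0,0,0]]]}}

```text
time: 14.35
tool_pos: [330.1, -426.4, 291.0]
tcp_rot: [179.9, -0.1, 15.0]
ft_force: [0.5, -0.2, -1.4]
finger_gap: 23.2
grip_force: 70.5
```

```bash
python3 - <<'E'
from go import *
s,R=go((333,-426.2,239),(180,0,15.2))
D=pickle.load(open("d0.pkl","rb"));w=optics.snapshot("wrist");sd=optics.snapshot("side")
D.update(w4=w,s4=s,sd4=sd);pickle.dump(D,open("d0.pkl","wb"))
cv2.imwrite("pics/c6.png",np.hstack([cv2.resize(w["pixels"][60:360],None,fx=.86,fy=.86),cv2.resize(sd["pixels"][90:200,100:218],(277,258),interpolation=2)])[...,::-1])
E
```

```text
t 14.35 tcp [ 330.1 -426.4  291. ] [ 1.799e+02 -1.000e-01  1.500e+01] q [-57.7  -3.1  89.9   0.   93.   17.3] ft [ 0.5 -0.2 -1.4]
bend rel post [-299.  -396.6  109. ] tip [-313.  -359.1  108.9]
tool axes of ex,ey,z: [0.937 0.35  0.002] [ 0.35  -0.937 -0.001] [ 0.001  0.002 -1.   ]
need cm [0.28 0.05 5.2 ] rotvec deg [ 0.11 -0.08 -0.19]
```

View pics/c6.png

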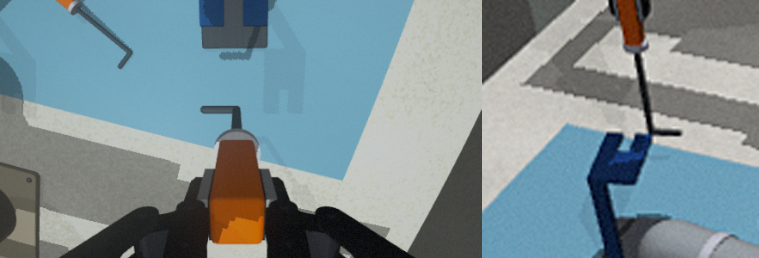

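The rod is held upright behind the fork, foot bend at (238,110) and tip at (202,110). I check how its pose in the grip changed.

```bash
python3 - <<'E'
from st import *
D=pickle.load(open("d0.pkl","rb"))
g=cv2.cvtColor(D["w4"]["pixels"],cv2.COLOR_RGB2GRAY)
for k,uvs in(("w4",((238/.86,60+110/.86),(204/.86,60+110/.86))),("w3",((274.5,60+256/2),(233.5,60+255/2)))):
  w,s=D[k],D["s"+k[1]];R=Ro.from_euler("xyz",s["tcp_rot"],degrees=True).as_matrix()
  for uv in uvs:
    c,v=ray(w,uv,s);c=R.T@(c-s["tool_pos"]);v=R.T@v;print(k,c+v*(182-c[2])/v[2])
E
python3 go.py "(332.4,-425.9,238.5)" "(179.9,0,15.2)"
```

```text
w4 [  6.18002393   1.72871294 182.        ]
w4 [  6.24198812 -40.56331742 182.        ]
w3 [  6.13636298  -0.38577036 182.        ]
w3 [  6.77670453 -44.2404265  182.        ]
t 14.45 tcp [ 330.6 -425.7  291.1] [ 1.799e+02 -1.000e-01  1.510e+01] q [-57.6  -3.1  89.9   0.   93.1  17.3] ft [-0.1 -0.4 -1.5]
bend rel post [-298.6 -395.8  109.1] tip [-312.7 -358.4  109.1]
tool axes of ex,ey,z: [0.936 0.352 0.002] [ 0.352 -0.936 -0.001] [ 0.001  0.002 -1.   ]
need cm [0.16 0.06 5.26] rotvec deg [-0.   -0.06 -0.09]
```

Emit:
{"api": "play_rows", "payload": {"motion": [[[0.1,0.05,2,0,0,0],[0.16,0.06,4,0,0,0],[0.16,0.06,5.35,0,0,0],[0.16,0.06,5.35,0,0,0],[0.16,0.06,5.35,0,0,0]]]}}

```text
time: 14.95
tool_pos: [332.4, -426.3, 237.6]
tcp_rot: [180.0, -0.0, 15.2]
ft_force: [-0.1, 0.3, -2.5]
finger_gap: 23.3
grip_force: 70.2
```

```bash
python3 go.py "(450.3,-394.8,237)" "(179.9,0,15.2)"
```

```text
t 14.95 tcp [ 332.4 -426.3  237.6] [180.   -0.   15.2] q [-57.5  -1.9  94.3   0.   87.6  17.3] ft [-0.1  0.3 -2.5]
bend rel post [-297.  -396.1   55.6] tip [-311.1 -358.7   55.5]
tool axes of ex,ey,z: [0.936 0.353 0.   ] [ 0.353 -0.936 -0.   ] [ 0.  0. -1.]
need cm [12.2   0.04  0.06] rotvec deg [-0.07 -0.01 -0.03]
```

Emit:
{"api": "play_rows", "payload": {"motion": [[[3,0,0,0,0,0],[6,0,0,0,0,0],[8,0.02,0,0,0,0],[10,0.04,0,0,0,0],[11.5,0.04,0,0,0,0]]]}}

```text
time: 15.45
tool_pos: [444.9, -396.8, 238.5]
tcp_rot: [179.9, -0.1, 15.2]
ft_force: [-1.9, 1.1, -1.7]
finger_gap: 22.9
grip_force: 70.5
```

Emit:
{"api": "play_rows", "payload": {"motion": [[[0.5,0,0,0,0,0],[0.5,0,0,0,0,0]]]}}

```text
time: 15.65
tool_pos: [448.7, -395.8, 237.6]
tcp_rot: [179.9, -0.0, 15.2]
ft_force: [-0.3, 0.7, -2.4]
finger_gap: 23.2
grip_force: 70.4
```

```bash
python3 go.py "(450.3,-394.8,217.5)" "(179.9,0,15.2)"
```

```text
t 15.65 tcp [ 448.7 -395.8  237.6] [179.9  -0.   15.2] q [-46.3   7.   85.1  -0.   87.8  28.5] ft [-0.3  0.7 -2.4]
bend rel post [-184.1 -354.7   55.6] tip [-198.2 -317.2   55.6]
tool axes of ex,ey,z: [0.935 0.353 0.001] [ 0.353 -0.935 -0.001] [ 0.     0.001 -1.   ]
need cm [ 0.18 -0.05  2.01] rotvec deg [-0.04 -0.02  0.  ]
```

Emit:
{"api": "play_rows", "payload": {"motion": [[[0.1,-0.05,0.5,0,0,0],[0.1,-0.05,1,0,0,0],[0.1,-0.05,1.5,0,0,0],[0.1,-0.05,1.85,0,0,0],[0.1,-0.05,1.95,0,0,0]]]}}

```text
time: 16.15
tool_pos: [448.6, -395.0, 217.4]
tcp_rot: [-180.0, 0.0, 15.1]
ft_force: [-1.8, 2.2, 3.8]
finger_gap: 23.2
grip_force: 71.0
```

Emit:
{"api": "play_rows", "payload": {"motion": [[[0,0,0,0,0,0],[0,0,0.1,0,0,0],[0,0,0.1,0,0,0]]]}}

```text
time: 16.45
tool_pos: [449.0, -395.1, 217.3]
tcp_rot: [180.0, -0.0, 15.2]
ft_force: [-2.5, 2.7, 4.1]
finger_gap: 23.4
grip_force: 71.3
```

```bash
python3 - <<'E'
from st import *
s,R=st();w=optics.snapshot("wrist");sd=optics.snapshot("side")
cv2.imwrite("pics/c7.png",np.hstack([cv2.resize(w["pixels"],None,fx=.8,fy=.8)[:330],cv2.resize(sd["pixels"][115:225,130:247],(351,330),interpolation=2)])[...,::-1])
E
```

```text
t 16.45 tcp [ 449.  -395.1  217.3] [180.   -0.   15.2] q [-46.2   7.5  86.7  -0.   85.8  28.6] ft [-2.5  2.7  4.1]
bend rel post [-183.9 -353.9   35.3] tip [-198.  -316.5   35.3]
tool axes of ex,ey,z: [0.936 0.353 0.   ] [ 0.353 -0.936 -0.001] [ 0.     0.001 -1.   ]
```

Contact is at the original seated height (217.3) with small forces, so the collar rests on the fork. I release and lift away.

Emit:
{"api": "play_rows", "payload": {"motion": [[[0,0,0,0,0,0],[0,0,0,0,0,0],[0,0,0,0,0,0],[0,0,0,0,0,0],[0,0,0,0,0,0]]], "jaw": 1}}

```text
time: 17.05
tool_pos: [449.0, -395.0, 216.4]
tcp_rot: [180.0, -0.0, 15.2]
ft_force: [0.4, -0.2, 0.4]
finger_gap: 85.2
grip_force: 0.0
```

Emit:
{"api": "play_rows", "payload": {"motion": [[[0,0,-1.5,0,0,0],[0,0,-4,0,0,0],[0,0,-7,0,0,0],[0,0,-10,0,0,0],[0,0,-12.5,0,0,0]]]}}

```text
time: 17.55
tool_pos: [449.2, -395.1, 345.0]
tcp_rot: [179.9, -0.1, 15.2]
ft_force: [-0.7, -0.4, 1.0]
finger_gap: 85.5
grip_force: 0.0
```

Emit:
{"api": "play_rows", "payload": {"motion": [[[0,0,0,0,0,0],[0,0,0,0,0,0],[0,0,0,0,0,0],[0,0,0,0,0,0],[0,0,0,0,0,0]]]}}

```text
time: 18.05
tool_pos: [448.7, -394.6, 340.3]
tcp_rot: [-179.9, 0.1, 15.2]
ft_force: [0.6, 0.4, 0.4]
finger_gap: 85.4
grip_force: 0.0
```

```bash
python3 - <<'E'
from st import *
s,R=st();w=optics.snapshot("wrist");sd=optics.snapshot("side")
b=max(blobs(w,(3,150,60),(20,255,255),200));print(b)
cv2.imwrite("pics/c8.png",np.hstack([cv2.resize(w["pixels"],None,fx=.8,fy=.8)[:330],cv2.resize(sd["pixels"][115:225,130:247],(351,330),interpolation=2)])[...,::-1])
E
```

```text
t 18.05 tcp [ 448.7 -394.6  340.3] [-1.799e+02  1.000e-01  1.520e+01] q [-46.2   6.2  75.4  -0.   98.5  28.6] ft [0.6 0.4 0.4]
bend rel post [-184.6 -353.2  158.3] tip [-198.7 -315.8  158.4]
tool axes of ex,ey,z: [ 0.936  0.353 -0.001] [ 0.353 -0.936  0.001] [-0.001 -0.002 -1.   ]
(np.int32(888), [276.1, 216.0], [[261.0, 231.0], [261.0, 201.0], [291.0, 201.0], [291.0, 231.0]])
```

View pics/c8.png

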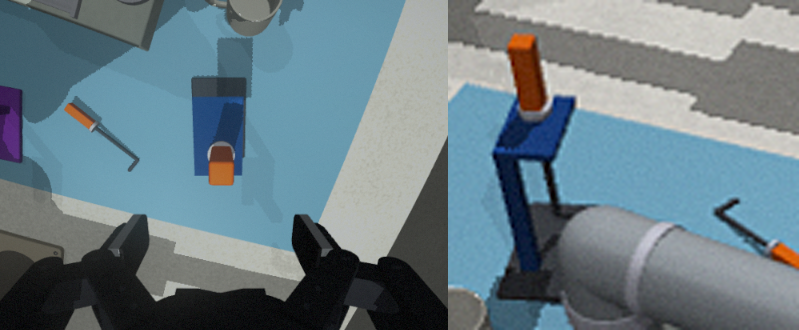

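The rod hangs upright in the blue fork by its collar, at (220,165) and (528,80), as it hung at first. The hand is clear, so I hand in.

```bash
python3 -c "
from bench import job;print(job.hand_in())"
```

```text
the job is handed in; nothing more can be done
None
```

The shutter is pulled to its hard stop, the rod hangs released and upright in its blue stand, and the job is handed in after about 18 s; no verdict was returned.

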